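# Close the mould and screw its clamp home

### The job

Close the mould: set the loose cover plate flat on the mould base, over the core and the dowel together, with its bevelled lip towards the clamp. Then turn the T-handle of the leaning clamp screw clockwise, regrasping one end after the other as needed, until it is fully home and its foot holds the cover down, and let go. Leave the tumblers, the tape roll and the ribbed cup mould where they stand.

Things in the scene. Friction and masses are not known exactly. Their poses are not given: they have to be found in the camera images.
- cover: Pale grey mould cover, loose flat plate 90 mm long (x), 60 wide (y), 16 thick, 0.24 kg. Through holes: core bore 18.5 mm in the middle, dowel hole 10.5 mm at x = +28 mm. At its -x end a bevelled lip, 44 mm wide, slopes down at 35 degrees and ends at x = -53 mm. Origin: on the underside, on the bore axis; z up; it starts flat on the table. Grip it by the long sides.
- seat (a point): Seat on the fixed mould base: top of its flat metal block (86 x 56 mm), on the core axis, 46 mm above the table, z up. Core: 16 mm shaft, 31 mm high, at this point; dowel: 8 mm pin, 25 mm high, at x = +28 mm; both tips chamfered. The clamp is on the -x side. The seated cover has its origin here and its axes along these; the dowel is in its hole.
- tee_hub (a point): Centre of the clamp screw's dark steel T-handle bar; moves and turns with it. z: along the screw, outward, 35 degrees from vertical, leaning over to the seat's -x side; x: along the bar. Bar 130 mm long, 9 thick (y), 16 deep (z), flat sides, 12 mm round knuckles 62 mm out, 23 mm round hub. Grip it across the 9 mm, 40 to 50 mm out, tool along z. Boss below: 48 mm away at home, 70 mm backed off.
- tee (a joint): Turn of the T-handle (rad). 0: backed off; 6.2: fully home, at a stop. Grows clockwise as seen from outside, looking down along the screw; each rad then moves handle and screw 3.5 mm inward along the axis. Friction 0.12 N m; stays where left. Starts at 0 to 0.6, where the foot is clear of the cover's way straight down (by 2.5 mm or more) to its seat.
- clamp_foot: Brass foot, 8 mm across, at the lower end of the clamp screw; origin at the centre of its end face, z along the screw outward. Sprung: gives up to 5 mm along the screw (5 N to start, 2.5 N/mm). With the cover seated it meets the bevelled lip 2 mm before the screw is home and presses with about 10 N at home.
- tape_roll: Bystander: roll of tan masking tape lying flat, 104 mm across, 25 mm high; origin at the centre of its underside.
- tumbler_clear: Bystander: clear glass tumbler, 56 mm across, 70 mm high; origin at the centre of its underside.
- tumbler_amber: Bystander: amber glass tumbler, 62 mm across, 82 mm high; origin at the centre of its underside.
- optic_mould: Bystander: pale round ribbed cup mould, 68 mm across, 54 mm high; origin at the centre of its underside.
- clamp_boss (a point): Top centre of the clamp bracket's threaded boss, through which the screw runs, on the fixed mould base; z along the screw, outward. Bracket and boss are 44 mm wide (y), reach from here down to the base slab and stay more than 55 mm from the core axis. The dark base slab is 205 x 100 mm, 12 mm thick, and reaches 145 mm from the core on the clamp's side, 60 mm on the other.

How it is judged:
On the way, in this order (a step that is already met when the one before it is completed fails the run):
1. the cover sits flat on the mould base over core and dowel, before the clamp is run home (horizontal distance between cover and seat below 0.004 m and z of cover in the frame of seat between -0.003 and 0.0025 m and angle between the x axis of cover and the x axis of seat, either way round below 0.12 rad and angle between cover's own z axis and vertical below 0.05 rad and value of joint tee below 4 rad), for 0.2 s.
2. the T-handle screw is home and its foot presses on the seated cover (horizontal distance between cover and seat below 0.004 m and z of cover in the frame of seat between -0.003 and 0.0025 m and angle between the x axis of cover and the x axis of seat, either way round below 0.12 rad and angle between cover's own z axis and vertical below 0.05 rad and value of joint tee above 5.9 rad and contact force between clamp_foot and cover above 2 N), for 0.2 s.
At the end, for the whole second after the job is handed in: The cover lies still on the block over core and dowel (origin within 4 mm of the seat sideways and 2.5 mm in height, within 0.12 rad in yaw and 0.05 rad of level, lip towards the clamp), the T-handle stands at more than 5.9 rad of its 6.2 and the foot presses on the cover with more than 2 N (all of step 2 and linear speed of cover below 0.02 m/s); the robot touches nothing.
It fails at once if a bystander (tumbler, tape roll or ribbed cup mould) is shifted by more than 30 mm (distance of any of tape_roll, tumbler_clear, tumbler_amber, optic_mould from where it was at the start of the episode above 0.03 m).
It also fails if it takes over 72 s, if anything falls off the work surface, if the arm or the gripper's body presses on something with over 40 N, if the wrist force passes 120 N, or if a joint passes its speed limit or range.

### The arm

A 6-joint arm with a two-finger parallel gripper is mounted at the origin on a cart in front of the work surface, level with it; the furniture and walls round the work are solid. World frame = base frame: x ahead of the robot, y to its left, z up, the work surface at z = 0. Lengths are in m, angles in rad, forces in N, time in s.
With the tool pointing down it reaches from about 0.3 to 0.75 m from the base axis. Payload 8.5 kg.
Tool frame: the origin (TCP) lies at the very end of the fingers, on their centre line; the grasp point (between the pads) lies 19 mm behind it; z points along the fingers, x is the direction in which the jaws open and shut, and the axes are right-handed (so a half turn about z gives the same grasp; the last joint's range is limited). The gripper opens to 85 mm and grips with 20 to 120 N. Pads are 22 mm wide; open, the fingers measure 114 mm over their backs; the gripper's body (76 mm by 85 mm) begins 54 mm behind the grasp point. The pads swing forward as they close: fully open they stand 13 mm farther back than shut.
Start: joints at [-1.367, 0.381, 1.297, -0, 1.464, -0.215], TCP at [0.224, -0.502, 0.231] pointing down, gripper open.
Joint ranges: [-3.11, 3.11], [-0.89, 2.33], [0.22, 2.48], [-1.42, 4.56], [0.17, 2.85], [-2.88, 2.88]. Speed limits (rad/s): [2.39, 2.39, 3.14, 3.14, 3.14, 3.14].

### API

Orientations are given as [roll, pitch, yaw] about the fixed x, y, z axes, in that order (R = Rz(yaw) Ry(pitch) Rx(roll)).
In Python, from workcell import r gives the robot as it stands. The module is installed in compiled form; this text tells all that it offers.
- The arm moves only by the tool carry_out, never from a script. Its argument "moves" is a list of rows, each a list of 7 numbers: the shift along the world's x, y, z in mm, then the turn, a rotation vector about the world's x, y, z in rad, then the gripper command: -1 is shut, 1 is fully open, values between are in proportion. A call has 1 to 20 rows; each row shifts and turns the commanded pose from where the row before left it; what a row does not reach is not made up. A row lasts 1/8 s, in which the tool goes at most 62.5 mm and 10.7 degrees, less where a joint would pass 70% of its speed; a pose out of reach is approached as far as the arm can. A call is refused whole if a number of a shift passes 62.5 or a number of a turn 0.188, either way. A call with a gripper value outside its range is refused whole. The fingers move at their own pace and stop on an object; "newtons" is the grip in N (left out, the last holds). Time passes only in rows, so rows that do not move let the fingers close. It gives the time, the measured TCP pose, the force and the opening at its end, in the units of the state.
- r.get_state(): the state, without advancing time (a new reading comes with each control period).
- r.camera(name): name is "scene" or "top" or "wrist"; returns the picture (384x512x3 uint8, blue, green, red); there is no depth.
- r.camera_params(name): a dict with "fovy" (degrees; the focal length in pixels is half the picture's height over the tangent of half this angle, whatever the lens; pixels are square), "cx", "cy" (the principal point, pixels), "cam_to_world" (4x4, takes a point from camera to world coordinates); the wrist camera has in their place "mount" (4x4, takes a point from camera to tool coordinates, whose origin is the TCP and whose axes are the tool frame's). Camera axes: x right, y up, looking along -z (the intrinsics and any distortion apply to the point x, -y, -z); pixel columns grow to the right and rows downward; lengths in m; the calibration is good to about 2 mm. A picture is of the moment at which its call begins: read the wrist's pose just before it. camera_params takes no time and is no camera call.
- r.close_job(): hands the job in, once; it reports no verdict.
Trained networks look in the newest picture that a camera, given by its name, has taken for a name from the list of things; names that differ only in an ending like _2 or _b are one class to them, and where a whole thing is asked for, a point or a joint stands for the part that bears it (a point fixed in the world has none). Each returns a list of dicts, best first, with "confidence" (0 to 1); they miss things now and then, are a little off and sometimes report something else, mostly with a low value. They report only what shows in the picture. A call takes as long as a camera call.
- r.find_in(camera, thing): "uv" ([column, row] in pixels, amid what is visible of it).
- r.regions_of(camera, thing): "region" (384x512 bool, what is visible of it) and "uv" ([column, row] in pixels, amid what is visible of it).
- r.tip_of(camera, thing): "uv" ([column, row] in pixels: a listed point, or the origin of a listed thing).
The state is a dict: "time": time; "joint_pos": joint angles; "qvel": joint speeds; "joint_torque": joint torques, N m; "tcp_pos": TCP position; "ee_rot": TCP orientation; "force": force on the tool from outside, world axes, zero at the start; "torque": the same for the moment, N m; "finger_gap": opening from 0.0 (shut) to 1.0 (fully open).
Only numpy, scipy, OpenCV 4.12 (cv2) and the standard library are available. Lean on these libraries where they do the work, as an engineer would, in place of code of your own. Each camera call takes 0.05 s, during which the arm holds its last target. There are 200 camera calls.

## Working session

There is one attempt and no reset: what is moved stays moved. The work goes in short steps, Python scripts to look and compute and a tool call to move; the robot and the scene stay as the last step left them, time stands still between calls to the robot, and variables do not carry over. Pictures are saved under pics/ and viewed, about 8 in all and at most 12, crops included, and the job is handed in when it is done.

Besides the shell and the picture viewer there is one more tool, called after "Emit:" as name([rows], argument=value, ...), one row to a line, values as JSON. carry_out: Moves the arm, as the interface text tells. Its arguments: {"type":"object","properties":{"moves":{"type":"array"},"newtons":{"type":"number"}},"required":["moves"]}

```bash
mkdir -p pics
cat > h.py <<'E'
import numpy as np, cv2
from workcell import r
def K(p):
    f=192/np.tan(np.radians(p["fovy"])/2); return f,p["cx"],p["cy"]
E
python3 - <<'E'
from h import *
ims=[]
for c in("scene","top"):
    im=r.camera(c); cv2.imwrite(f"pics/{c}0.png",im)
    p=r.camera_params(c); print(c,{k:(np.round(v,4).tolist()) if not isinstance(v,str) else v for k,v in p.items()})
    for t in["cover","seat","tee_hub","clamp_boss","clamp_foot"]:
        print(t,[(np.round(d["uv"],1).tolist(),round(d["confidence"],2)) for d in r.tip_of(c,t)[:2]])
    for t in["tape_roll","tumbler_clear","tumbler_amber","optic_mould"]:
        print(t,[(np.round(d["uv"],1).tolist(),round(d["confidence"],2)) for d in r.tip_of(c,t)[:1]])
p=r.camera_params("wrist");print(p); print(r.get_state())
E
```

```text
scene {'fovy': 55.9275, 'cx': 250.0129, 'cy': 195.757, 'cam_to_world': [[-0.6889, 0.3921, -0.6097, -0.1387], [-0.7248, -0.3836, 0.5723, 0.6551], [-0.0095, 0.8361, 0.5484, 0.7555], [0.0, 0.0, 0.0, 1.0]]}
cover [([184.8, 301.2], 0.91)]
seat [([243.0, 204.3], 0.62), ([310.6, 219.5], 0.56)]
tee_hub [([233.2, 195.5], 0.49)]
clamp_boss [([240.7, 200.4], 0.68)]
clamp_foot []
tape_roll [([331.2, 201.2], 0.55)]
tumbler_clear [([170.4, 267.3], 0.65)]
tumbler_amber [([305.7, 190.0], 0.9)]
optic_mould [([309.9, 222.6], 0.72)]
top {'fovy': 49.1304, 'cx': 252.3003, 'cy': 188.7336, 'cam_to_world': [[0.0165, 0.9972, -0.0735, 0.4566], [-0.9997, 0.0177, 0.0159, 0.004], [0.0172, 0.0732, 0.9972, 1.3993], [0.0, 0.0, 0.0, 1.0]]}
cover [([144.5, 217.5], 0.79), ([257.5, 163.9], 0.5)]
seat [([257.6, 165.0], 0.61), ([224.3, 182.6], 0.53)]
tee_hub [([226.1, 186.0], 0.55), ([237.8, 175.4], 0.44)]
clamp_boss [([237.0, 175.9], 0.9), ([147.1, 219.1], 0.54)]
clamp_foot []
tape_roll [([340.1, 219.7], 0.84)]
tumbler_clear [([161.7, 172.0], 0.85)]
tumbler_amber [([347.0, 180.9], 0.84)]
optic_mould [([296.6, 222.4], 0.
[... 387 characters left out ...]
00,  0.00000000e+00,
         1.00000000e+00]])}
{'time': 1.0, 'joint_pos': array([-1.36731928e+00,  3.80591222e-01,  1.29739773e+00,  2.62142533e-05,
        1.46359248e+00, -2.15292225e-01]), 'qvel': array([ 0.00045147, -0.00033513, -0.00074618,  0.00155065,  0.00061015,
       -0.00152478]), 'joint_torque': array([-9.76188203e-04, -4.48335886e+01, -2.31464410e+01, -2.75589855e-04,
        5.97815997e-04, -9.43332282e-06]), 'tcp_pos': array([ 0.22365505, -0.50245642,  0.23132789]), 'ee_rot': array([-3.14156959e+00, -1.65365671e-05, -1.15202986e+00]), 'force': array([0.12033807, 0.49431499, 0.57741595]), 'torque': array([0.00690552, 0.00156836, 0.04404418]), 'finger_gap': 1.000181717710836}
```

Run:
```python
import cv2
a=cv2.imread("pics/scene0.png")[140:340,110:380]; b=cv2.imread("pics/top0.png")[100:280,100:400]
cv2.imwrite("pics/a.png",cv2.vconcat([cv2.resize(cv2.copyMakeBorder(a[:,:],0,0,0,30,cv2.BORDER_CONSTANT),(480,320),interpolation=3)]))
cv2.imwrite("pics/b.png",cv2.resize(b,(780,468),interpolation=3)); cv2.imwrite("pics/a.png",cv2.resize(a,(783,580),interpolation=3))
```

```text
(no output)
```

View pics/a.png

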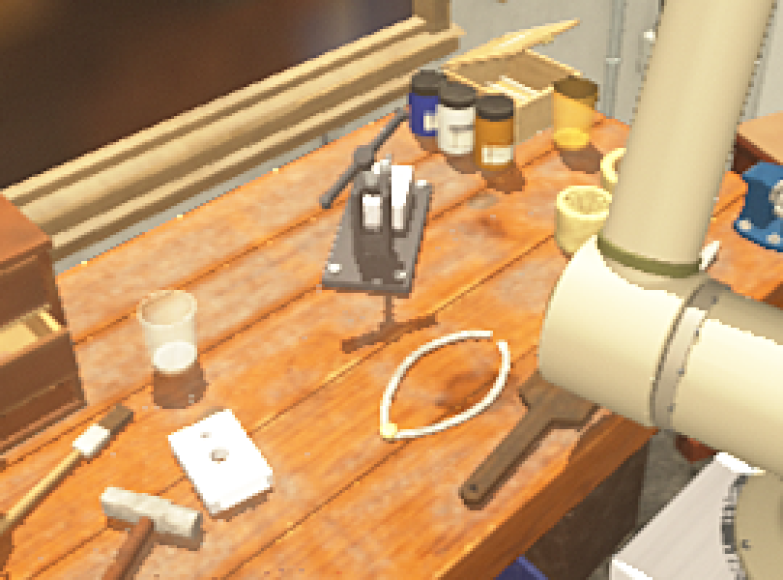

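View pics/b.png

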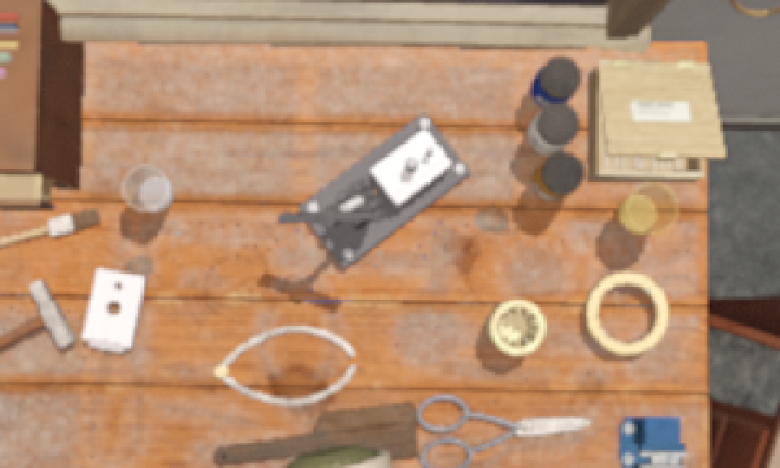

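The pictures show the cover at top uv (144,218), with its dowel hole pointing to +x and its lip towards the robot. The mould block is at (258,165). The clamp and T-handle are at its lower left, near (233,186), and the handle leans over to the block's +y/-x side.

```bash
cat >> h.py <<'E'
from scipy.spatial.transform import Rotation as R
def cam(name):
    p=r.camera_params(name); f,cx,cy=K(p)
    if name=="wrist":
        s=r.get_state(); T=np.eye(4); T[:3,:3]=R.from_euler("xyz",s["ee_rot"]).as_matrix(); T[:3,3]=s["tcp_pos"]; M=T@p["mount"]
    else: M=np.array(p["cam_to_world"])
    return M,f,cx,cy
def ray(C,uv):
    M,f,cx,cy=C; d=M[:3,:3]@np.array([(uv[0]-cx)/f,-(uv[1]-cy)/f,-1]); return M[:3,3],d/np.linalg.norm(d)
def onz(C,uv,z):
    o,d=ray(C,uv); return o+d*(z-o[2])/d[2]
def proj(C,P):
    M,f,cx,cy=C; q=(np.atleast_2d(P)-M[:3,3])@M[:3,:3]; return np.c_[cx+f*q[:,0]/-q[:,2], cy-f*q[:,1]/-q[:,2]]
def tri(obs):
    A=np.zeros((3,3));b=np.zeros(3)
    for C,uv in obs:
        o,d=ray(C,uv); P=np.eye(3)-np.outer(d,d); A+=P;b+=P@o
    x=np.linalg.solve(A,b); return x,[np.linalg.norm(np.cross(x-ray(C,uv)[0],ray(C,uv)[1])) for C,uv in obs]
E
python3 - <<'E'
from h import *
np.set_printoptions(precision=4,suppress=True)
T=cam("top");S=cam("scene")
print("cover",onz(T,(144.5,217.5),0),onz(S,(184.8,301.2),0))
print("hole",onz(T,(100+117/2.6,100+285/2.6),.016),"bore",onz(T,(100+115/2.6,100+308/2.6),.016))
print("seat",onz(T,(257.6,165),.046),tri([(T,(257.6,165)),(S,(243,204.3))]))
print("boss",tri([(T,(237,175.9)),(S,(240.7,200.4))]))
print("hub",tri([(T,(226.1,186)),(S,(233.2,195.5))]))
for n,a in(("slabfar",(446,144)),("slabnear",(322,240))): print(n,onz(T,(100+a[0]/2.6,100+a[1]/2.6),.012))
E
```

```text
cover [0.4579 0.3369 0.    ] [ 0.4535  0.34   -0.    ]
hole [0.4837 0.3324 0.016 ] bore [0.4547 0.3338 0.016 ]
seat [ 0.6338 -0.0335  0.046 ] (array([ 0.6336, -0.0344,  0.0416]), [np.float64(0.0010599084071727894), np.float64(0.0010599084071725748)])
boss (array([0.5854, 0.0263, 0.1104]), [np.float64(0.00705104158657496), np.float64(0.007051041586574948)])
hub (array([0.5577, 0.0651, 0.1588]), [np.float64(0.004337729665663558), np.float64(0.0043377296656636624)])
slabfar [ 0.6714 -0.0804  0.012 ]
slabnear [0.5453 0.0758 0.012 ]
```

Emit:
carry_out([
  [33,48,10,0,0,0.183,1],
  [33,48,10,0,0,0.183,1],
  [33,48,10,0,0,0.183,1],
  [33,48,10,0,0,0.183,1],
  [33,48,10,0,0,0.183,1],
  [33,48,10,0,0,0.183,1],
  [33,48,10,0,0,0.183,1],
  [33,48,10,0,0,0.183,1],
  [33,48,10,0,0,0.183,1],
  [33,48,10,0,0,0.183,1],
  [0,0,0,0,0,0,1],
  [0,0,0,0,0,0,1],
])

```text
time: 2.5
tcp_pos: [0.5534, -0.0226, 0.3311]
ee_rot: [-3.141, 0.001, 0.677]
force: [-0.3, -0.3, -0.4]
finger_gap: 0.998
```

Run:
```python
from h import *
np.set_printoptions(precision=4,suppress=True)
s=r.get_state(); print(s["tcp_pos"],s["ee_rot"],s["joint_pos"])
C=cam("wrist"); im=r.camera("wrist"); np.save("C1",np.array([*C[0].ravel(),*C[1:]]))
cv2.imwrite("pics/w1.png",cv2.resize(im,(768,576),interpolation=3)); cv2.imwrite("pics/w1raw.png",im)
for t in["cover","seat","tee_hub","clamp_boss","clamp_foot"]:
    print(t,[(np.round(d["uv"],1).tolist(),round(d["confidence"],2)) for d in r.tip_of("wrist",t)[:2]])
print("seat",proj(C,[.634,-.034,.046]),"hub",proj(C,[.5577,.065,.1588]))
```

```text
[ 0.5534 -0.0226  0.3311] [-3.1413  0.0006  0.6772] [-0.2545  0.3398  1.077  -0.0003  1.7254 -0.9318]
cover []
seat [([291.9, 198.1], 0.91)]
tee_hub [([311.3, 114.2], 0.82)]
clamp_boss [([304.3, 145.0], 0.65)]
clamp_foot []
seat [[293.5407 194.6866]] hub [[314.4914 105.7837]]
```

View pics/w1.png

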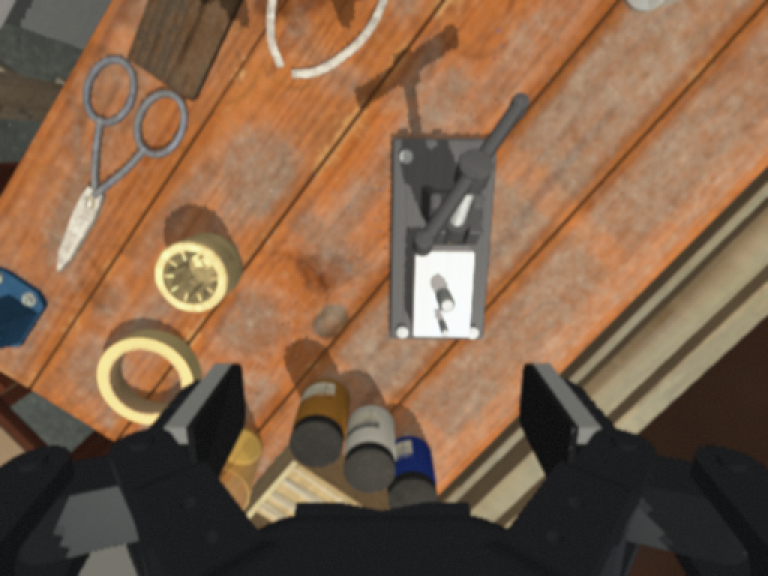

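Wrist view: the white block is at about (297,196) raw px and the core at (293,197). The slab lies along the image columns. The hub is at (317,110), with the bar running diagonally from (283,160) to (347,66). I'll take one closer look at the seat.

Emit:
carry_out([
  [42,-22,-30,0,0,0,1],
  [42,-22,-50,0,0,0,1],
  [41,-22,-50,0,0,0,1],
  [0,0,0,0,0,0,1],
  [0,0,0,0,0,0,1],
])

```text
time: 3.42
tcp_pos: [0.6712, -0.0847, 0.2112]
ee_rot: [3.141, -0.001, 0.678]
force: [0.4, 0.3, 0.8]
finger_gap: 1.001
```

Run:
```python
from h import *
np.set_printoptions(precision=4,suppress=True)
s=r.get_state(); print(s["tcp_pos"],s["ee_rot"],s["force"])
C=cam("wrist"); im=r.camera("wrist"); np.save("C2",np.array([*C[0].ravel(),*C[1:]]))
cv2.imwrite("pics/w2.png",cv2.resize(im[40:300,150:420],(796,768-1),interpolation=3)[:600]); cv2.imwrite("pics/w2raw.png",im)
for t in["seat","tee_hub","clamp_boss","clamp_foot"]:
    print(t,[(np.round(d["uv"],1).tolist(),round(d["confidence"],2)) for d in r.tip_of("wrist",t)[:2]])
def loadC(f): a=np.load(f); return a[:16].reshape(4,4),*a[16:]
for f,n in(("C1.npy","w1"),("C2.npy","w2")):
    CC=loadC(f); i=cv2.imread(f"pics/{n}raw.png"); h=cv2.cvtColor(i,cv2.COLOR_BGR2HSV)
    m=((h[...,2]>190)&(h[...,1]<40)).astype(np.uint8)
    k,l,st,c=cv2.connectedComponentsWithStats(m)
    u=proj(CC,[.634,-.034,.046])[0]; j=min([q for q in range(1,k) if st[q,4]>150],key=lambda q:np.hypot(*(c[q]-u)))
    pts=np.argwhere(l==j)[:,::-1]; hull=cv2.convexHull(pts.astype(np.int32))[:,0]
    W=np.array([onz(CC,p,.046)[:2] for p in hull]); rect=cv2.minAreaRect((W*1000).astype(np.float32)); print(n,st[j],rect)
```

```text
[ 0.6712 -0.0847  0.2112] [ 3.1406 -0.0008  0.6775] [0.3731 0.2664 0.7649]
seat [([262.5, 111.6], 0.83)]
tee_hub []
clamp_boss []
clamp_foot [([265.3, 38.0], 0.59)]
w1 [ 275  167   44   59 1966] ((640.8012084960938, -32.472721099853516), (63.69970703125, 87.30979919433594), 38.28302764892578)
w2 [ 232   64   59   92 4544] ((637.9288330078125, -34.504295349121094), (55.104759216308594, 85.0300521850586), 37.66776657104492)
```

View pics/w2.png

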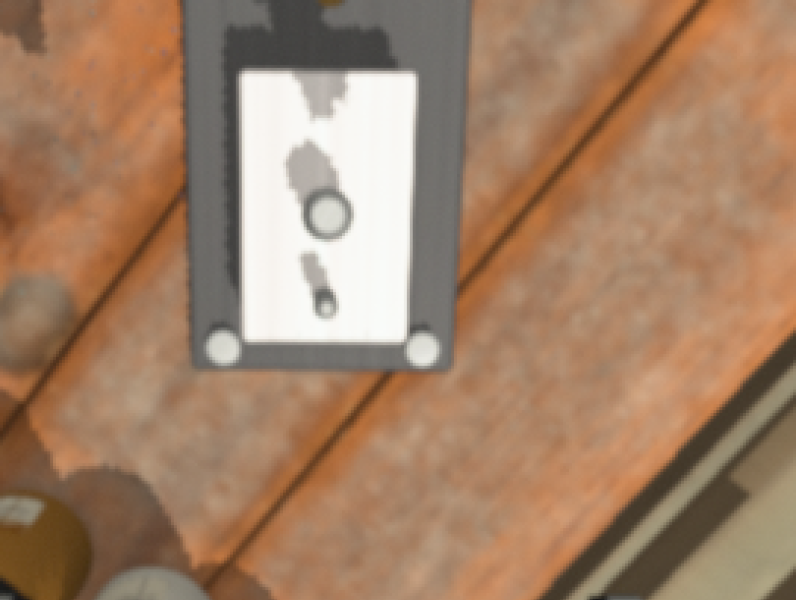

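Run:
```python
from h import *
np.set_printoptions(precision=4,suppress=True)
a=np.load("C2.npy"); C=(a[:16].reshape(4,4),*a[16:])
im=cv2.imread("pics/w2raw.png")[90:160,235:290]
core=onz(C,(150+327.5/2.948,40+213/2.95),.077);dow=onz(C,(150+326/2.948,40+308/2.95),.071)
print("core",core,"dowel",dow,np.hypot(*(dow-core)[:2]),np.degrees(np.arctan2(*(dow-core)[1::-1])), "net",onz(C,(262.5,111.6),.046))
x=np.array([np.cos(np.radians(-52.3)),np.sin(np.radians(-52.3)),0]);y=np.array([-x[1],x[0],0])
for s in([.634,-.0305,.046],[.6379,-.0345,.046],core*[1,1,0]+[0,0,.046]):
    s=np.array(s); print(s,proj(C,[s+[0,0,.031],s+x*.028+[0,0,.025],s,s+x*.043+y*.028,s-x*.043+y*.028]).round(1).tolist())
```

```text
core [ 0.6374 -0.0342  0.077 ] dowel [ 0.6552 -0.0566  0.071 ] 0.028652117669990866 -51.507165026156386 net [ 0.6393 -0.0333  0.046 ]
[ 0.634  -0.0305  0.046 ] [[260.7, 106.2], [259.8, 138.1], [260.1, 105.7], [287.1, 151.0], [291.6, 57.9]]
[ 0.6379 -0.0345  0.046 ] [[261.3, 112.9], [260.4, 144.3], [260.6, 111.7], [287.4, 156.5], [292.0, 64.4]]
[ 0.6374 -0.0342  0.046 ] [[261.1, 112.2], [260.2, 143.7], [260.4, 111.1], [287.3, 156.0], [291.8, 63.7]]
```

Emit:
carry_out([
  [-30,40,20,0,0,0,1],
  [-40,48,20,0,0,0.08,1],
  [-40,48,10,0,0,0.1,1],
  [-40,50,0,0,0,0.1,1],
  [-40,50,0,0,0,0.1,1],
  [-40,50,0,0,0,0.1,1],
  [-30,50,0,0,0,0.1,1],
  [0,40,0,0,0,0.1,1],
  [0,40,-20,0,0,0.1,1],
  [0,0,-10,0,0,0,1],
  [0,0,0,0,0,0,1],
])

```text
time: 5.05
tcp_pos: [0.4161, 0.3245, 0.2291]
ee_rot: [-3.141, 0.001, 1.457]
force: [0.0, -0.1, 0.5]
finger_gap: 0.999
```

Run:
```python
from h import *
np.set_printoptions(precision=4,suppress=True)
s=r.get_state(); print(s["tcp_pos"],s["ee_rot"],s["joint_pos"])
C=cam("wrist"); im=r.camera("wrist"); np.save("C3",np.array([*C[0].ravel(),*C[1:]])); cv2.imwrite("pics/w3raw.png",im)
cv2.imwrite("pics/w3.png",cv2.resize(im,(768,576),interpolation=3))
print([(onz(C,d["uv"],0),np.round(d["uv"],1),d["confidence"]) for d in r.tip_of("wrist","cover")[:2]])
h=cv2.cvtColor(im,cv2.COLOR_BGR2HSV); m=((h[...,2]>190)&(h[...,1]<50)).astype(np.uint8)
k,l,st,c=cv2.connectedComponentsWithStats(m); print([(st[q],c[q]) for q in range(1,k) if st[q,4]>300])
u=proj(C,[.457,.336,.016])[0]; print(u); j=min([q for q in range(1,k) if st[q,4]>300],key=lambda q:np.hypot(*(c[q]-u)))
hull=cv2.convexHull(np.argwhere(l==j)[:,::-1].astype(np.int32))[:,0]
print(cv2.minAreaRect((np.array([onz(C,p,.016)[:2] for p in hull])*1000).astype(np.float32)))
```

```text
[0.4161 0.3245 0.2291] [-3.1412  0.0006  1.4574] [ 0.438   0.3434  1.3621 -0.0003  1.4367 -1.0194]
[(array([0.4555, 0.3343, 0.    ]), array([266.7, 191.7]), 0.94)]
[(array([ 11, 117,  69,  50, 400], dtype=int32), array([ 35.3825, 136.4675])), (array([ 17, 150, 132,  49, 606], dtype=int32), array([ 92.5033, 181.5891])), (array([ 242,  151,   56,   81, 3722], dtype=int32), array([268.9275, 190.705 ]))]
[268.6992 196.4466]
((451.8079833984375, 336.75927734375), (61.225608825683594, 98.98860931396484), 79.88543701171875)
```

View pics/w3.png

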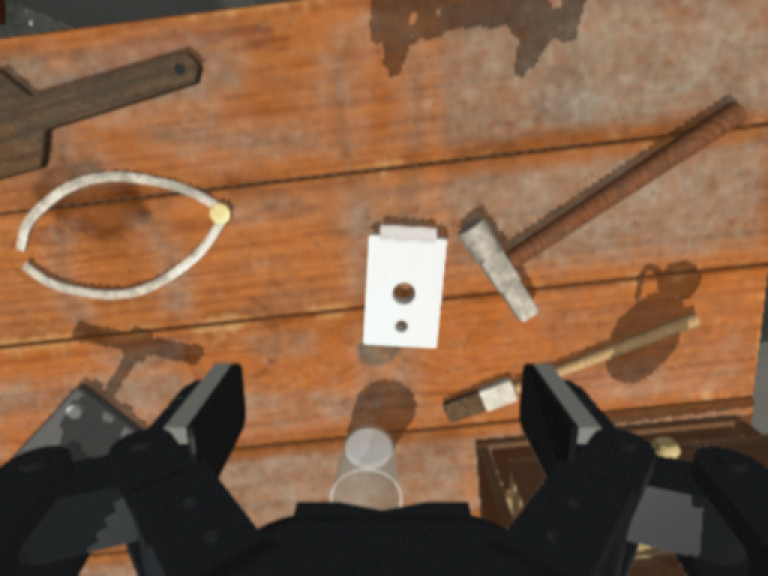

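Wrist view: the bore is at raw (268.7,195.3) and the dowel hole at (267.3,217.3), so it points towards +x. The lip is at the top, the near side. This gives the cover at (0.456, 0.336) with yaw -10.1°, and the seat at (0.6377, -0.0344) with yaw -52.2°.

Emit:
carry_out([
  [20,6,-40,0,0,-0.063,0.7],
  [19.6,5.5,-50,0,0,0,0.7],
  [0,0,-50,0,0,0,0.7],
  [0,0,-30,0,0,0,0.7],
  [0,0,0,0,0,0,0.7],
  [0,0,-30,0,0,0,0.7],
  [0,0,-20,0,0,0,0.7],
  [0,0,-6,0,0,0,0.7],
  [0,0,0,0,0,0,0.7],
])

```text
time: 6.28
tcp_pos: [0.4569, 0.3366, 0.0045]
ee_rot: [3.14, -0.001, 1.395]
force: [-0.6, -1.0, 0.1]
finger_gap: 0.852
```

Emit:
carry_out([
  [-1,-0.6,-3,0,0,0,0.7],
  [0,0,0,0,0,0,-1],
  [0,0,0,0,0,0,-1],
  [0,0,0,0,0,0,-1],
  [0,0,0,0,0,0,-1],
], newtons=70)

```text
time: 6.9
tcp_pos: [0.4554, 0.3361, 0.0013]
ee_rot: [3.14, -0.001, 1.395]
force: [-1.8, -0.9, 6.6]
finger_gap: 0.681
```

Run:
```python
from h import *
from scipy.optimize import least_squares
np.set_printoptions(precision=4,suppress=True)
a=np.load("C1.npy"); C=(a[:16].reshape(4,4),*a[16:]); T=cam("top");S=cam("scene")
th=np.radians(-52.2);ex=np.array([np.cos(th),np.sin(th),0]);ey=np.array([-ex[1],ex[0],0]);ez=np.array([0,0,1.]);s0=np.array([.6377,-.0344,.046])
n=np.sin(np.radians(35));c=np.cos(np.radians(35));zs=-n*ex+c*ez; xs=c*ex+n*ez
obs=[(C,(311.3,114.2)),(S,(233.2,195.5)),(T,(226.1,186))]
print(tri(obs[:2]))
kn=[(425/1.5,240/1.5),(520/1.5,101/1.5)]
sk=[(110+405/2.9,140+115/2.9),(110+326/2.9,140+202/2.9)]  # scene knuckles
# model: hub=s0+a ex+h ez ; bar angle phi
def f(v):
    hub=s0+v[0]*ex+v[1]*ez; b=np.cos(v[2])*xs+np.sin(v[2])*ey
    res=[]
    for C_,uv in obs: res+=list(proj(C_,hub)[0]-uv)
    for C_,k in((C,kn),(S,sk)):
        for sg,u in zip((1,-1),k): res+=list(proj(C_,hub+sg*.0625*b)[0]-u)
    return res
for p0 in np.arange(-3,3,.5):
    q=least_squares(f,[-.127,.11,p0],loss="soft_l1");print(round(q.cost,1),q.x,end=" ")
    if p0==-3 or q.cost<best.cost: best=q
v=best.x;print();print(np.round(f(v),1)); hub=s0+v[0]*ex+v[1]*ez; b=np.cos(v[2])*xs+np.sin(v[2])*ey
print("hub",hub,"A",hub+.0625*b,"seatframe A",[(hub+.0625*b-s0)@e for e in(ex,ey,ez)],"B",[(hub-.0625*b-s0)@e for e in(ex,ey,ez)])
```

```text
(array([0.5644, 0.0602, 0.1531]), [np.float64(0.003843873210663487), np.float64(0.0038438732106633967)])
11.9 [-0.1219  0.1123 -0.5677] 11.9 [-0.1219  0.1123 -0.5677] 11.9 [-0.1219  0.1123 -0.5677] 11.9 [-0.1219  0.1123 -0.5677] 11.9 [-0.1219  0.1123 -0.5677] 11.9 [-0.1219  0.1123 -0.5677] 11.9 [-0.1219  0.1123 -0.5677] 11.9 [-0.1219  0.1123 -0.5677] 11.9 [-0.1219  0.1123 -0.5677] 11.9 [-0.1219  0.1123 -0.5677] 11.9 [-0.1219  0.1123 -0.5677] 11.9 [-0.1219  0.1123  5.7155] 
[ 5.  -2.4  1.1 -0.8  0.1 -2.8 -0.2 -0.  -0.7  1.4 -2.3 -0.  -1.6  0.5]
hub [0.563  0.0619 0.1583] A [0.5629 0.0072 0.1885] seatframe A [np.float64(-0.07871950942228159), np.float64(-0.033603703305789434), np.float64(0.1424810925231756)] B [np.float64(-0.16505426635637985), np.float64(0.03360370330578939), np.float64(0.08202884490841701)]
```

Emit:
carry_out([
  [0,0,0,0,0,0,0.7],
  [0,0,0,0,0,0,0.7],
  [0,0,30,0,0,0,0.7],
  [0,0,50,0,0,-0.1848,0.7],
  [0,0,0,0,0,-0.1848,0.7],
  [0,0,0,0,0,-0.1848,0.7],
  [0,0,0,0,0,-0.1848,0.7],
  [0,0,0,0,0,-0.1848,0.7],
  [0,0,0,0,0,-0.1848,0.7],
  [0,0,0,0,0,-0.1848,0.7],
  [0,0,0,0,0,-0.1848,0.7],
  [0,0,0,0,0,-0.1848,0.7],
  [0,0,0,0,0,-0.1848,0.7],
  [0,0,0,0,0,-0.1848,0.7],
  [0,0,0,0,0,-0.1848,0.7],
  [0,0,0,0,0,-0.1848,0.7],
  [0,0,0,0,0,-0.1848,0.7],
  [0,0,0,0,0,-0.1848,0.7],
  [0,0,0,0,0,-0.1848,0.7],
  [0,0,0,0,0,-0.1848,0.7],
])

```text
time: 9.4
tcp_pos: [0.4551, 0.3359, 0.0801]
ee_rot: [3.141, -0.0, -1.753]
force: [0.3, -0.1, -0.2]
finger_gap: 0.853
```

Emit:
carry_out([
  [0,0,0,0,0,0,0.7],
  [0,0,-30,0,0,0,0.7],
  [0,0,-30,0,0,0,0.7],
  [0,0,-18,0,0,0,0.7],
  [0,0,0,0,0,0,0.7],
  [0,0,0,0,0,0,-1],
  [0,0,0,0,0,0,-1],
  [0,0,0,0,0,0,-1],
  [0,0,0,0,0,0,-1],
])

```text
time: 10.52
tcp_pos: [0.4556, 0.3361, 0.0034]
ee_rot: [-3.14, 0.001, -1.746]
force: [-0.8, -0.4, 7.2]
finger_gap: 0.681
```

Emit:
carry_out([
  [0,0,30,0,0,0,-1],
  [0,0,60,0,0,0,-1],
  [0,0,60,0,0,0,-1],
  [0,0,60,0,0,0,-1],
  [22,-46,30,0,0,-0.092,-1],
  [23,-46,0,0,0,-0.092,-1],
  [23,-46,0,0,0,-0.092,-1],
  [23,-46,0,0,0,-0.092,-1],
  [23,-47,0,0,0,-0.092,-1],
  [23,-47,0,0,0,-0.092,-1],
  [23,-46,0,0,0,-0.092,-1],
  [22,-46,0,0,0,-0.091,-1],
  [0,0,0,0,0,0,-1],
  [0,0,0,0,0,0,-1],
])

```text
time: 12.28
tcp_pos: [0.6367, -0.0338, 0.2418]
ee_rot: [3.141, -0.0, -2.481]
force: [-0.1, 0.9, -3.0]
finger_gap: 0.672
```

Run:
```python
from h import *
np.set_printoptions(precision=4,suppress=True)
s=r.get_state(); print(s["tcp_pos"],s["ee_rot"],s["joint_pos"],s["force"],s["finger_gap"])
im=r.camera("wrist"); C=cam("wrist"); cv2.imwrite("pics/w4raw.png",im); np.save("C4",np.array([*C[0].ravel(),*C[1:]]))
sc=r.camera("scene"); cv2.imwrite("pics/s4raw.png",sc)
cv2.imwrite("pics/w4.png",cv2.hconcat([cv2.resize(im[150:384,120:400],(440,368),interpolation=3),cv2.resize(sc[100:284,180:340],(320,368),interpolation=3)]))
```

```text
[ 0.6367 -0.0338  0.2418] [ 3.1405 -0.0004 -2.4809] [-0.2385  0.5341  1.0085  0.0003  1.6001  2.2424] [-0.1175  0.9176 -2.9644] 0.6724599143766924
```

View pics/w4.png

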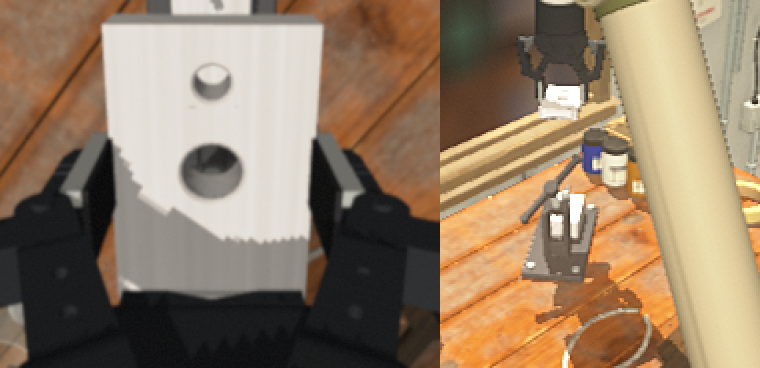

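```bash
cat > incam.py <<'E'
from h import *
from scipy.optimize import least_squares
np.set_printoptions(precision=4,suppress=True)
a=np.load("C4.npy"); C=(a[:16].reshape(4,4),*a[16:])
s=r.get_state(); Rt=R.from_euler("xyz",[3.1405,-.0004,-2.4809]).as_matrix(); t=np.array([.6367,-.0338,.2418])
def uv(p): return np.array([120+p[0]*280/440,150+p[1]*234/368])
loc=np.array([[0,0,.016],[.028,0,.016],[.045,.03,.016],[.045,-.03,.016]])
px=np.array([uv(p) for p in[(212,171.5),(211.5,82),(103,25),(323,25)]])
# which side is +y: tool x=-cover y; image right=tool x -> cover +y at left
def world(v):  # v: dx,dy,dz of origin from TCP in world-aligned seat axes, yaw, pitch, roll
    Rc=R.from_euler("ZYX",[np.radians(-52.2)+v[3],v[4],v[5]]).as_matrix(); return t+v[:3]+loc@Rc.T
f=lambda v:np.r_[(proj(C,world(v))-px).ravel(), np.array(v[3:])*20]
q=least_squares(f,[0,0,0,0,0,0]); print(q.x,np.round(q.fun,1)); print("cover origin",t+q.x[:3],"yaw",-52.2+np.degrees(q.x[3]))
E
python3 incam.py
```

```text
[-0.0005 -0.0001 -0.0043  0.0007 -0.0157 -0.0072] [ 0.1 -0.1  0.5  0.8 -0.1 -0.5 -0.4 -0.2  0.  -0.3 -0.1]
cover origin [ 0.6362 -0.0339  0.2375] yaw -52.15822337373223
```

Emit:
carry_out([
  [1.5,-0.5,-50,0,0,0,-1],
  [0,0,-50,0,0,0,-1],
  [0,0,-40,0,0,0,-1],
  [0,0,-5,0,0,0,-1],
  [0,0,0,0,0,0,-1],
  [0,0,0,0,0,0,-1],
])

```text
time: 13.12
tcp_pos: [0.6395, -0.0345, 0.0994]
ee_rot: [-3.139, 0.002, -2.481]
force: [0.1, -0.2, -2.0]
finger_gap: 0.671
```

Emit:
carry_out([
  [-1,0,-8,0,0,0,-1],
  [0,0,-6,0,0,0,-1],
  [0,0,-5,0,0,0,-1],
  [0,0,0,0,0,0,-1],
  [0,0,0,0,0,0,-1],
])

```text
time: 13.75
tcp_pos: [0.6377, -0.0346, 0.0783]
ee_rot: [-3.141, 0.0, -2.482]
force: [0.0, -0.6, -3.2]
finger_gap: 0.676
```

Run:
```python
from h import *
s=r.get_state(); print(s["tcp_pos"],s["ee_rot"],s["force"],s["torque"])
```

```text
[ 0.63773875 -0.03463133  0.07826697] [-3.14139206e+00  1.74648803e-04 -2.48164813e+00] [ 2.65791210e-03 -5.88315043e-01 -3.16463091e+00] [-0.03328216 -0.01960443 -0.04923039]
```

Emit:
carry_out([
  [0.4,0.2,-4,0,0,0,-1],
  [0,0,-4,0,0,0,-1],
  [0,0,-4,0,0,0,-1],
  [0,0,0,0,0,0,-1],
])

```text
time: 14.25
tcp_pos: [0.6378, -0.0343, 0.0657]
ee_rot: [3.141, -0.001, -2.482]
force: [-0.2, -0.7, -2.2]
finger_gap: 0.673
```

Emit:
carry_out([
  [0,0,-4,0,0,0,-1],
  [0,0,-4,0,0,0,-1],
  [0,0,-4,0,0,0,-1],
  [0,0,-2,0,0,0,-1],
  [0,0,0,0,0,0,-1],
])

```text
time: 14.88
tcp_pos: [0.638, -0.0344, 0.052]
ee_rot: [3.141, -0.0, -2.482]
force: [-0.1, 0.4, -3.2]
finger_gap: 0.679
```

Emit:
carry_out([
  [0,0,-1,0,0,0,-1],
  [0,0,-1,0,0,0,-1],
  [0,0,0,0,0,0,-1],
])

```text
time: 15.25
tcp_pos: [0.638, -0.0344, 0.0501]
ee_rot: [3.142, -0.0, -2.482]
force: [0.4, 0.0, -3.4]
finger_gap: 0.676
```

Emit:
carry_out([
  [0,0,-1,0,0,0,-1],
  [0,0,-1,0,0,0,-1],
  [0,0,0,0,0,0,-1],
])

```text
time: 15.62
tcp_pos: [0.6381, -0.0344, 0.0494]
ee_rot: [-3.141, 0.001, -2.481]
force: [-2.7, 1.2, 6.6]
finger_gap: 0.675
```

Emit:
carry_out([
  [0,0,0,0,0,0,0.7],
  [0,0,0,0,0,0,0.7],
  [0,0,0,0,0,0,0.7],
  [0,0,20,0,0,0,0.7],
  [0,0,50,0,0,0,0.7],
  [0,0,50,0,0,0,0.7],
  [20,-24,50,0,0,0,0.7],
  [20,-24,50,0,0,0,0.7],
  [0,0,0,0,0,0,0.7],
  [0,0,0,0,0,0,0.7],
])

```text
time: 16.88
tcp_pos: [0.6776, -0.0822, 0.2669]
ee_rot: [3.14, -0.001, -2.482]
force: [0.4, 0.6, -1.6]
finger_gap: 0.846
```

Run:
```python
from h import *
np.set_printoptions(precision=4,suppress=True)
s=r.get_state(); print(s["tcp_pos"],s["ee_rot"],s["joint_pos"])
C=cam("wrist"); im=r.camera("wrist"); np.save("C5",np.array([*C[0].ravel(),*C[1:]])); cv2.imwrite("pics/w5raw.png",im)
cv2.imwrite("pics/w5.png",cv2.resize(im,(768,576),interpolation=3))
for t in["cover","tee_hub","clamp_boss","clamp_foot"]:
    print(t,[(np.round(d["uv"],1).tolist(),round(d["confidence"],2)) for d in r.tip_of("wrist",t)[:2]])
print(proj(C,[.6377,-.0344,.062]),proj(C,[.563,.0619,.1583]))
```

```text
[ 0.6776 -0.0822  0.2669] [ 3.1399 -0.0011 -2.4816] [-0.2937  0.6153  0.7914  0.0001  1.7369  2.1879]
cover [([254.9, 212.4], 0.94)]
tee_hub []
clamp_boss [([259.3, 293.6], 0.86)]
clamp_foot [([256.7, 263.8], 0.56)]
[[255.8529 217.2786]] [[256.1377 364.7732]]
```

View pics/w5.png

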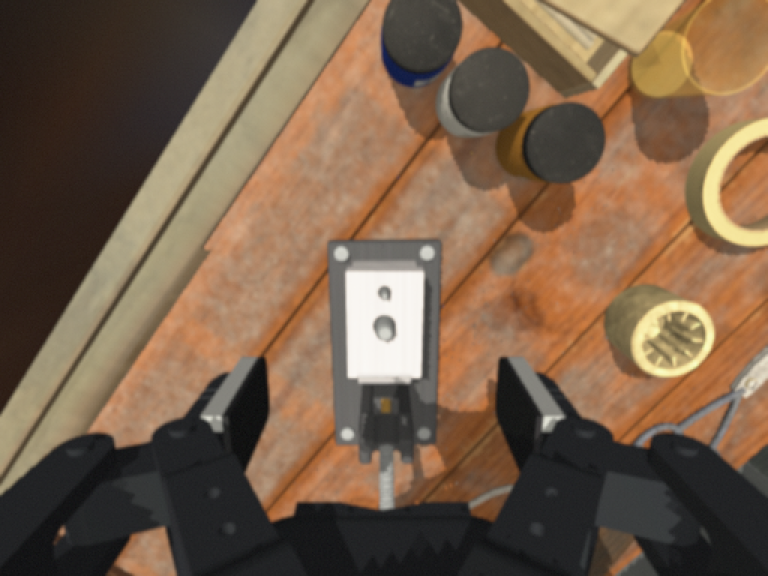

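Wrist view: the cover is seated with the core at (385,328) and the dowel at (384,293) sticking through it, and the lip under the brass foot at (385,405). The four observations agree, so I'll plan the T-handle strokes next.

```bash
cat > tee.py <<'E'
from h import *
np.set_printoptions(precision=4,suppress=True)
th=np.radians(-52.2);ex=np.array([np.cos(th),np.sin(th),0]);ey=np.array([-ex[1],ex[0],0]);ez=np.array([0,0,1.]);s0=np.array([.6377,-.0344,.046])
n=np.sin(np.radians(35));c=np.cos(np.radians(35));zs=-n*ex+c*ez; xs=c*ex+n*ez
def bar(phi): return np.cos(phi)*xs+np.sin(phi)*ey
def tool(phi,flip):  # tool rot with z=-zs, y along -/+ bar
    b=bar(phi)*(1-2*flip); z=-zs; y=b; return np.c_[np.cross(y,z),y,z]
def wrist(Rt,j1,j23):
    W=(R.from_euler("z",j1)*R.from_euler("y",j23)).inv()*R.from_matrix(Rt)*R.from_euler("z",-np.pi)
    return W.as_euler("ZYZ")  # j4,j5,j6
E
python3 - <<'E'
from tee import *
# check model
for j,e in(([-1.367,.381,1.297,0,1.464,-.215],[3.1416,0,-1.152]),([-.2937,.6153,.7914,0,1.7369,2.1879],[3.1399,-.0011,-2.4816])):
    print(wrist(R.from_euler("xyz",e).as_matrix(),j[0],j[1]+j[2]),j[3:])
for fl in(0,1):
  for phi in(-.568,-.568+np.pi):
    print("flip(y=%+d bar)"%(1-2*fl),"phi",round(phi,3),[wrist(tool(phi,fl),j1,j23).round(2).tolist() for j1,j23 in((-.15,1.3),(-.15,1.5),(-.3,1.4))])
a=np.load("C5.npy"); C=(a[:16].reshape(4,4),*a[16:]); a=np.load("C1.npy"); C1=(a[:16].reshape(4,4),*a[16:])
for A in(-.122,-.119):
  hub=s0+A*ex+.1123*ez; print(A,proj(C,hub-.069*zs),"obs 259.3,293.6",proj(C1,hub-.069*zs),"obs 304.3,145", proj(C1,hub))
E
```

```text
[ 0.      1.4636 -0.215 ] [0, 1.464, -0.215]
[0.0001 1.7369 2.1879] [0, 1.7369, 2.1879]
flip(y=+1 bar) phi -0.568 [[-0.41, 1.39, -0.26], [-0.44, 1.21, -0.18], [-0.36, 1.24, -0.36]]
flip(y=+1 bar) phi 2.574 [[-0.41, 1.39, 2.88], [-0.44, 1.21, 2.97], [-0.36, 1.24, 2.78]]
flip(y=-1 bar) phi -0.568 [[-0.41, 1.39, 2.88], [-0.44, 1.21, 2.97], [-0.36, 1.24, 2.78]]
flip(y=-1 bar) phi 2.574 [[-0.41, 1.39, -0.26], [-0.44, 1.21, -0.18], [-0.36, 1.24, -0.36]]
-0.122 [[255.9126 296.971 ]] obs 259.3,293.6 [[304.888  144.3052]] obs 304.3,145 [[316.3128 111.6755]]
-0.119 [[255.9168 294.7067]] obs 259.3,293.6 [[304.7316 146.8113]] obs 304.3,145 [[316.0921 114.8027]]
```

Run:
```python
from tee import *
hub=s0-.1205*ex+.1123*ez; phi=-.568
g=hub+.045*bar(phi); pre=g+.081*zs
s=r.get_state(); R0=R.from_euler("xyz",s["ee_rot"]); R1=R.from_matrix(tool(phi,0)); rv=(R1*R0.inv()).as_rotvec()
print("hub",hub,"zs",zs,"bar",bar(phi),"pre",pre,"delta",(pre-s["tcp_pos"])*1000,"rv",rv,np.linalg.norm(rv))
for k in np.linspace(0,1,8): print(wrist((R.from_rotvec(rv*k)*R0).as_matrix(),-.29+.1*k,1.4).round(2), end=" ")
```

```text
hub [0.5638 0.0608 0.1583] zs [-0.3515  0.4532  0.8192] bar [-0.0018 -0.8753  0.4835] pre [0.5353 0.0581 0.2464] delta [-142.4137  139.9938  -20.9495] rv [-0.6555  0.4746  2.4705] 2.599634489271438
[0.   1.74 2.19] [-0.12  1.76  1.83] [-0.23  1.74  1.47] [-0.33  1.68  1.12] [-0.4   1.6   0.77] [-0.44  1.49  0.43] [-0.44  1.38  0.09] [-0.41  1.28 -0.26]
```

Emit:
carry_out([
  [-9.5,9.3,19,-0.0437,0.0316,0.1647,0],
  [-9.5,9.3,19,-0.0437,0.0316,0.1647,0],
  [-9.5,9.3,19,-0.0437,0.0316,0.1647,0],
  [-9.5,9.3,-1,-0.0437,0.0316,0.1647,0],
  [-9.5,9.3,-1,-0.0437,0.0316,0.1647,0],
  [-9.5,9.3,-1,-0.0437,0.0316,0.1647,0],
  [-9.5,9.3,-1,-0.0437,0.0316,0.1647,0],
  [-9.5,9.3,-1,-0.0437,0.0316,0.1647,0],
  [-9.5,9.3,-1,-0.0437,0.0316,0.1647,0],
  [-9.5,9.3,-1,-0.0437,0.0316,0.1647,0],
  [-9.5,9.3,-1,-0.0437,0.0316,0.1647,0],
  [-9.5,9.3,-1,-0.0437,0.0316,0.1647,0],
  [-9.5,9.3,-21,-0.0437,0.0316,0.1647,0],
  [-9.5,9.3,-21,-0.0437,0.0316,0.1647,0],
  [-9.5,9.3,-21,-0.0437,0.0316,0.1647,0],
  [0,0,0,0,0,0,0],
  [0,0,0,0,0,0,0],
])

```text
time: 19.25
tcp_pos: [0.5363, 0.057, 0.2542]
ee_rot: [2.611, -0.316, 0.174]
force: [0.1, -0.4, 0.8]
finger_gap: 0.5
```

Run:
```python
from tee import *
s=r.get_state(); print(s["tcp_pos"],s["joint_pos"],s["force"])
Rt=R.from_euler("xyz",s["ee_rot"]); print("rot err",(R.from_matrix(tool(-.568,0))*Rt.inv()).as_rotvec())
C=cam("wrist"); im=r.camera("wrist"); np.save("C6",np.array([*C[0].ravel(),*C[1:]])); cv2.imwrite("pics/w6raw.png",im)
cv2.imwrite("pics/w6.png",cv2.resize(im,(768,576),interpolation=3))
for t in["tee_hub","clamp_boss","clamp_foot","cover"]:
    print(t,[(np.round(d["uv"],1).tolist(),round(d["confidence"],2)) for d in r.tip_of("wrist",t)[:2]])
hub=np.array([.5638,.0608,.1583]);b=bar(-.568)
print(proj(C,[hub+.008*zs,hub+.0625*b+.008*zs,hub-.0625*b+.008*zs]))
```

```text
[0.5363 0.057  0.2542] [ 0.1228  0.2759  1.529  -0.5933  1.0751  0.2545] [ 0.052  -0.3952  0.7516]
rot err [-0.0027  0.0018  0.0033]
tee_hub [([248.3, 134.3], 0.86)]
clamp_boss [([253.4, 123.4], 0.74)]
clamp_foot []
cover [([265.5, 141.7], 0.89), ([251.4, 126.4], 0.54)]
[[249.3554 130.6475]
 [250.1112 214.3362]
 [248.4697  32.5645]]
```

View pics/w6.png

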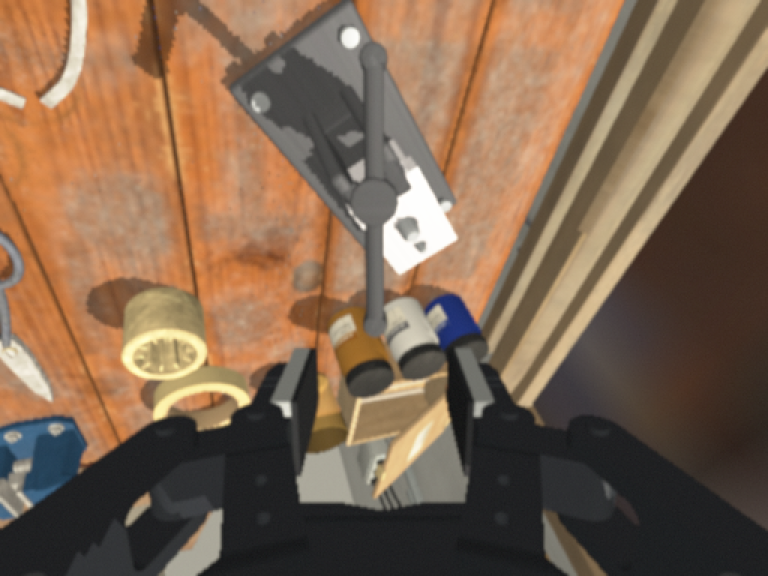

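Emit:
carry_out([
  [8.7,-11.6,-22.6,0,0,0,0],
  [8.7,-11.6,-22.6,0,0,0,0],
  [8.7,-11.6,-22.7,0,0,0,0],
  [8.7,-11.6,-22.7,0,0,0,0],
  [0,0,0,0,0,0,0],
  [0,0,0,0,0,0,0],
])

```text
time: 20.25
tcp_pos: [0.5706, 0.0109, 0.1635]
ee_rot: [2.61, -0.315, 0.177]
force: [-0.1, -0.1, 0.8]
finger_gap: 0.498
```

Emit:
carry_out([
  [0,0,0,0,0,0,-1],
  [0,0,0,0,0,0,-1],
  [0,0,0,0,0,0,-1],
  [0,0,0,0,0,0,-1],
], newtons=35)

```text
time: 20.75
tcp_pos: [0.5705, 0.0109, 0.1634]
ee_rot: [2.61, -0.315, 0.177]
force: [-2.2, 1.8, 6.0]
finger_gap: 0.099
```

Run:
```python
from tee import *
s=r.get_state(); print(s["tcp_pos"],s["joint_pos"],s["force"],s["torque"],s["finger_gap"]*85)
def rows(hub,phi0,rad,dphi,n):
    # tool rotates about -zs; positions relative to hub
    out=[];rv=-zs*dphi
    for k in range(n):
        a=phi0-dphi*k; d=(bar(a-dphi)-bar(a))*rad*1000-3.5*dphi*zs
        out.append([*np.round(d,1).tolist(),*np.round(rv,4).tolist(),-1])
    return out
import json
R1=rows(None,-.568,.045,.15,19); print(json.dumps(R1))
```

```text
[0.5705 0.0109 0.1634] [ 0.0202  0.4098  1.6221 -0.6681  0.8341  0.3192] [-2.1628  1.7956  5.9739] [ 0.0776  0.1305 -0.0378] 8.444862516061853
[[-6.1, -0.9, -2.7, 0.0527, -0.068, -0.1229, -1], [-6.0, -0.0, -3.2, 0.0527, -0.068, -0.1229, -1], [-5.7, 0.9, -3.6, 0.0527, -0.068, -0.1229, -1], [-5.3, 1.7, -3.9, 0.0527, -0.068, -0.1229, -1], [-4.7, 2.6, -4.1, 0.0527, -0.068, -0.1229, -1], [-4.1, 3.3, -4.2, 0.0527, -0.068, -0.1229, -1], [-3.3, 4.0, -4.3, 0.0527, -0.068, -0.1229, -1], [-2.5, 4.6, -4.3, 0.0527, -0.068, -0.1229, -1], [-1.6, 5.1, -4.2, 0.0527, -0.068, -0.1229, -1], [-0.7, 5.4, -4.0, 0.0527, -0.068, -0.1229, -1], [0.2, 5.7, -3.7, 0.0527, -0.068, -0.1229, -1], [1.2, 5.8, -3.3, 0.0527, -0.068, -0.1229, -1], [2.1, 5.7, -2.9, 0.0527, -0.068, -0.1229, -1], [3.0, 5.6, -2.4, 0.0527, -0.068, -0.1229, -1], [3.8, 5.3, -1.9, 0.0527, -0.068, -0.1229, -1], [4.5, 4.8, -1.4, 0.0527, -0.068, -0.1229, -1], [5.2, 4.3, -0.8, 0.0527, -0.068, -0.1229, -1], [5.7, 3.7, -0.2, 0.0527, -0.068, -0.1229, -1], [6.1, 2.9, 0.3, 0.0527, -0.068, -0.1229, -1]]
```

Emit:
carry_out([
  [-6.1,-0.9,-2.7,0.0527,-0.068,-0.1229,-1],
  [-6.0,0,-3.2,0.0527,-0.068,-0.1229,-1],
  [-5.7,0.9,-3.6,0.0527,-0.068,-0.1229,-1],
  [-5.3,1.7,-3.9,0.0527,-0.068,-0.1229,-1],
  [0,0,0,0,0,0,-1],
])

```text
time: 21.38
tcp_pos: [0.5473, 0.0127, 0.1497]
ee_rot: [2.877, -0.556, -0.432]
force: [-2.2, 1.9, 4.8]
finger_gap: 0.094
```

```bash
cat > st.py <<'E'
from tee import *
s=r.get_state(); print(s["time"],s["tcp_pos"],s["joint_pos"],"F",s["force"],"T",s["torque"],s["finger_gap"]*85)
Rt=R.from_euler("xyz",s["ee_rot"]).as_matrix(); y=Rt[:,1]; print("phi(y)",np.arctan2(y@ey,y@xs),"Fz along zs",s["force"]@zs,"tang",s["force"]@Rt[:,0],"rad",s["force"]@y,"tool z tilt err",np.cross(-zs,Rt[:,2]))
E
python3 st.py
```

```text
21.375 [0.5473 0.0127 0.1497] [ 0.0249  0.3965  1.6988 -0.7074  0.7868  0.9792] F [-2.2349  1.9036  4.8313] T [ 0.1825  0.0156 -0.1463] 7.991621697341797
phi(y) -1.1690576112004014 Fz along zs 5.605972807755121 tang 0.15149377118128643 rad 0.7016897086726184 tool z tilt err [ 0.0016 -0.0011  0.0013]
```

Emit:
carry_out([
  [-4.7,2.6,-4.1,0.0527,-0.068,-0.1229,-1],
  [-4.1,3.3,-4.2,0.0527,-0.068,-0.1229,-1],
  [-3.3,4.0,-4.3,0.0527,-0.068,-0.1229,-1],
  [-2.5,4.6,-4.3,0.0527,-0.068,-0.1229,-1],
  [-1.6,5.1,-4.2,0.0527,-0.068,-0.1229,-1],
  [-0.7,5.4,-4.0,0.0527,-0.068,-0.1229,-1],
  [0.2,5.7,-3.7,0.0527,-0.068,-0.1229,-1],
  [1.2,5.8,-3.3,0.0527,-0.068,-0.1229,-1],
  [0,0,0,0,0,0,-1],
])

```text
time: 22.5
tcp_pos: [0.532, 0.0494, 0.1175]
ee_rot: [-2.675, -0.412, -1.807]
force: [-3.3, 2.1, 6.2]
finger_gap: 0.097
```

```bash
python3 st.py
```

```text
22.5 [0.532  0.0494 0.1175] [ 0.108   0.4425  1.7466 -0.7823  0.7649  2.344 ] F [-3.3094  2.0947  6.2051] T [ 0.1184 -0.0472 -0.112 ] 8.275301097988116
phi(y) -2.367864102919663 Fz along zs 7.195642098320345 tang 1.3252529808842592 rad 0.5245867252975496 tool z tilt err [ 0.0002 -0.0023  0.0013]
```

Emit:
carry_out([
  [2.1,5.7,-2.9,0.0527,-0.068,-0.1229,-1],
  [3.0,5.6,-2.4,0.0527,-0.068,-0.1229,-1],
  [0,0,0,0,0,0,-1],
  [0,0,0,0,0,0,-0.3],
  [0,0,0,0,0,0,-0.3],
  [0,0,0,0,0,0,-0.3],
  [-8.8,11.3,20.5,0,0,0,-0.3],
  [-8.8,11.3,20.5,0,0,0,-0.3],
  [0,0,0,0,0,0,-0.3],
])

```text
time: 23.62
tcp_pos: [0.5195, 0.0834, 0.1538]
ee_rot: [-2.581, -0.262, -2.084]
force: [0.3, 0.1, 0.7]
finger_gap: 0.349
```

Emit:
carry_out([
  [4.0,-1.5,2.6,-0.0613,0.0791,0.143,-0.3],
  [4.1,-1.5,2.5,-0.0613,0.0791,0.143,-0.3],
  [4.0,-1.4,2.6,-0.0613,0.0791,0.143,-0.3],
  [4.1,-1.5,2.5,-0.0613,0.0791,0.143,-0.3],
  [4.0,-1.5,2.6,-0.0613,0.0791,0.143,-0.3],
  [4.1,-1.5,2.5,-0.0613,0.0791,0.143,-0.3],
  [4.0,-1.5,2.6,-0.0613,0.0791,0.143,-0.3],
  [4.1,-1.5,2.5,-0.0613,0.0791,0.143,-0.3],
  [4.0,-1.4,2.6,-0.0613,0.0791,0.143,-0.3],
  [4.1,-1.5,2.5,-0.0613,0.0791,0.143,-0.3],
  [4.0,-1.5,2.6,-0.0613,0.0791,0.143,-0.3],
  [4.1,-1.5,2.5,-0.0613,0.0791,0.143,-0.3],
  [4.0,-1.5,2.6,-0.0613,0.0791,0.143,-0.3],
  [4.1,-1.5,2.5,-0.0613,0.0791,0.143,-0.3],
  [4.0,-1.4,2.6,-0.0613,0.0791,0.143,-0.3],
  [4.1,-1.5,2.5,-0.0613,0.0791,0.143,-0.3],
  [4.0,-1.5,2.6,-0.0613,0.0791,0.143,-0.3],
  [4.1,-1.5,2.5,-0.0613,0.0791,0.143,-0.3],
  [0,0,0,0,0,0,-0.3],
])

```text
time: 26.0
tcp_pos: [0.5923, 0.0554, 0.1976]
ee_rot: [2.587, 0.265, 1.054]
force: [-1.0, -0.3, -0.2]
finger_gap: 0.352
```

```bash
python3 st.py
python3 - <<'E'
from tee import *
C=cam("wrist"); s=r.get_state(); im=r.camera("wrist"); cv2.imwrite("pics/w7.png",im)
print([(np.round(d["uv"],1).tolist(),round(d["confidence"],2)) for d in r.tip_of("wrist","tee_hub")[:2]])
hub=np.array([.5645,.0586,.1574])-.00735*zs; b=bar(.474)
print("hub",hub,"proj",proj(C,[hub+.008*zs,hub+.062*b+.008*zs]), "target tcp",hub+.045*b-.019*zs,"delta",(hub+.045*b-.019*zs-s["tcp_pos"])*1000)
E
```

```text
26.0 [0.5923 0.0554 0.1976] [ 0.1071  0.4216  1.4797 -0.6231  0.9908 -0.7395] F [-1.0203 -0.2743 -0.217 ] T [0.2251 0.2146 0.0208] 29.900372628296353
phi(y) 0.47119125930051825 Fz along zs 0.056590169300451604 tang -0.6598092742889425 rad -0.8516572048471895 tool z tilt err [ 0.0003  0.0031 -0.0016]
[]
hub [0.5671 0.0553 0.1514] proj [[256.0713 152.2445]
 [256.2318 257.7723]] target tcp [0.6101 0.0333 0.1588] delta [ 17.7546 -22.0946 -38.8382]
```

View pics/w7.png

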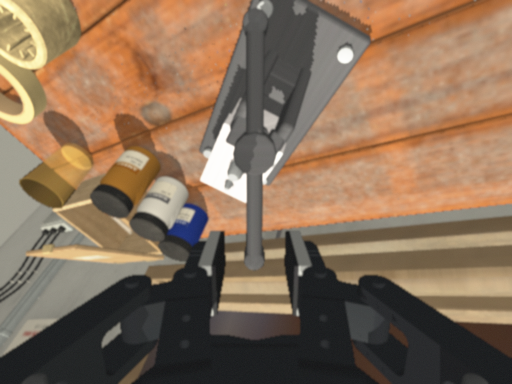

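Wrist view: the bar lies along the tool's y axis, with the hub at (255,152) and knuckle B at (255,260). Both match the prediction.

Emit:
carry_out([
  [5.9,-7.4,-12.9,0,0,0,-0.3],
  [5.9,-7.4,-12.9,0,0,0,-0.3],
  [6.0,-7.3,-13.0,0,0,0,-0.3],
  [0,0,0,0,0,0,-0.3],
  [0,0,0,0,0,0,-1],
  [0,0,0,0,0,0,-1],
  [0,0,0,0,0,0,-1],
])

```text
time: 26.98
tcp_pos: [0.6099, 0.0341, 0.1602]
ee_rot: [2.586, 0.264, 1.056]
force: [-0.1, -1.0, 0.5]
finger_gap: 0.1
```

```bash
python3 st.py
python3 - <<'E'
from tee import *
for k in range(23):
    a=.474-.15*k; print(k,np.round((bar(a-.15)-bar(a))*45-3.5*.15*zs,1).tolist())
E
```

```text
26.975 [0.6099 0.0341 0.1602] [ 0.0635  0.4805  1.5029 -0.651   0.8988 -0.7207] F [-0.0854 -1.0099  0.4657] T [ 0.159   0.1193 -0.0948] 8.494787818750538
phi(y) 0.47253872033920613 Fz along zs -0.04625035637054319 tang -1.010796550913908 rad 0.46937641509521183 tool z tilt err [ 0.0006  0.0015 -0.0006]
0 [-3.4, -5.7, 1.1]
1 [-4.1, -5.3, 0.5]
2 [-4.8, -4.8, -0.0]
3 [-5.3, -4.1, -0.6]
4 [-5.7, -3.4, -1.2]
5 [-6.0, -2.6, -1.8]
6 [-6.1, -1.8, -2.3]
7 [-6.1, -0.9, -2.8]
8 [-6.0, 0.0, -3.2]
9 [-5.7, 0.9, -3.6]
10 [-5.2, 1.8, -3.9]
11 [-4.7, 2.6, -4.1]
12 [-4.1, 3.4, -4.2]
13 [-3.3, 4.0, -4.3]
14 [-2.5, 4.6, -4.3]
15 [-1.6, 5.1, -4.1]
16 [-0.7, 5.5, -3.9]
17 [0.3, 5.7, -3.7]
18 [1.2, 5.8, -3.3]
19 [2.1, 5.7, -2.9]
20 [3.0, 5.6, -2.4]
21 [3.8, 5.2, -1.9]
22 [4.6, 4.8, -1.4]
```

Emit:
carry_out([
  [-3.4,-5.7,1.1,0.0527,-0.068,-0.1229,-1],
  [-4.1,-5.3,0.5,0.0527,-0.068,-0.1229,-1],
  [-4.8,-4.8,0,0.0527,-0.068,-0.1229,-1],
  [-5.3,-4.1,-0.6,0.0527,-0.068,-0.1229,-1],
  [-5.7,-3.4,-1.2,0.0527,-0.068,-0.1229,-1],
  [-6.0,-2.6,-1.8,0.0527,-0.068,-0.1229,-1],
  [-6.1,-1.8,-2.3,0.0527,-0.068,-0.1229,-1],
  [-6.1,-0.9,-2.8,0.0527,-0.068,-0.1229,-1],
  [-6.0,0,-3.2,0.0527,-0.068,-0.1229,-1],
  [-5.7,0.9,-3.6,0.0527,-0.068,-0.1229,-1],
  [-5.2,1.8,-3.9,0.0527,-0.068,-0.1229,-1],
  [-4.7,2.6,-4.1,0.0527,-0.068,-0.1229,-1],
  [0,0,0,0,0,0,-1],
])

```text
time: 28.6
tcp_pos: [0.5462, 0.0108, 0.138]
ee_rot: [2.974, -0.589, -0.615]
force: [-4.2, -1.9, 1.4]
finger_gap: 0.102
```

```bash
python3 st.py
```

```text
28.6 [0.5462 0.0108 0.138 ] [ 0.0211  0.4122  1.7165 -0.7287  0.7612  1.1634] F [-4.2137 -1.8743  1.3625] T [ 0.02    0.5809 -0.4452] 8.646243754233522
phi(y) -1.3257222651210634 Fz along zs 1.7479667872695177 tang -1.2056984651722087 rad 4.313433535360024 tool z tilt err [0.0013 0.0003 0.0004]
```

Emit:
carry_out([
  [-4.1,3.4,-4.2,0.0527,-0.068,-0.1229,-1],
  [-3.3,4.0,-4.3,0.0527,-0.068,-0.1229,-1],
  [-2.5,4.6,-4.3,0.0527,-0.068,-0.1229,-1],
  [-1.6,5.1,-4.1,0.0527,-0.068,-0.1229,-1],
  [-0.7,5.5,-3.9,0.0527,-0.068,-0.1229,-1],
  [0.3,5.7,-3.7,0.0527,-0.068,-0.1229,-1],
  [1.2,5.8,-3.3,0.0527,-0.068,-0.1229,-1],
  [0,0,0,0,0,0,-1],
])

```text
time: 29.6
tcp_pos: [0.5355, 0.0453, 0.1098]
ee_rot: [-2.674, -0.409, -1.814]
force: [-5.4, 2.3, 0.8]
finger_gap: 0.098
```

```bash
python3 st.py
```

```text
29.6 [0.5355 0.0453 0.1098] [ 0.0982  0.4579  1.7483 -0.793   0.7491  2.3595] F [-5.4005  2.2659  0.787 ] T [ 0.436   0.741  -0.4343] 8.290365666094258
phi(y) -2.3752881997201913 Fz along zs 3.57016643456401 tang -0.511971721314272 rad 4.680375893602013 tool z tilt err [ 0.0003 -0.0002  0.0003]
```

Emit:
carry_out([
  [2.1,5.7,-2.9,0.0527,-0.068,-0.1229,-1],
  [3.0,5.6,-2.4,0.0527,-0.068,-0.1229,-1],
  [0,0,0,0,0,0,-1],
  [0,0,0,0,0,0,-0.3],
  [0,0,0,0,0,0,-0.3],
  [0,0,0,0,0,0,-0.3],
  [-8.8,11.3,20.5,0,0,0,-0.3],
  [-8.8,11.3,20.5,0,0,0,-0.3],
  [0,0,0,0,0,0,-0.3],
])

```text
time: 30.72
tcp_pos: [0.524, 0.0793, 0.1471]
ee_rot: [-2.578, -0.258, -2.092]
force: [-0.7, -0.3, -0.6]
finger_gap: 0.351
```

Emit:
carry_out([
  [4.0,-1.5,2.6,-0.0613,0.0791,0.143,-0.3],
  [4.1,-1.5,2.5,-0.0613,0.0791,0.143,-0.3],
  [4.0,-1.4,2.6,-0.0613,0.0791,0.143,-0.3],
  [4.1,-1.5,2.5,-0.0613,0.0791,0.143,-0.3],
  [4.0,-1.5,2.6,-0.0613,0.0791,0.143,-0.3],
  [4.1,-1.5,2.5,-0.0613,0.0791,0.143,-0.3],
  [4.0,-1.5,2.6,-0.0613,0.0791,0.143,-0.3],
  [4.1,-1.5,2.5,-0.0613,0.0791,0.143,-0.3],
  [4.0,-1.4,2.6,-0.0613,0.0791,0.143,-0.3],
  [4.1,-1.5,2.5,-0.0613,0.0791,0.143,-0.3],
  [4.0,-1.5,2.6,-0.0613,0.0791,0.143,-0.3],
  [4.1,-1.5,2.5,-0.0613,0.0791,0.143,-0.3],
  [4.0,-1.5,2.6,-0.0613,0.0791,0.143,-0.3],
  [4.1,-1.5,2.5,-0.0613,0.0791,0.143,-0.3],
  [4.0,-1.4,2.6,-0.0613,0.0791,0.143,-0.3],
  [4.1,-1.5,2.5,-0.0613,0.0791,0.143,-0.3],
  [4.0,-1.5,2.6,-0.0613,0.0791,0.143,-0.3],
  [4.1,-1.5,2.5,-0.0613,0.0791,0.143,-0.3],
  [0,0,0,0,0,0,-0.3],
])

```text
time: 33.1
tcp_pos: [0.5968, 0.0513, 0.1908]
ee_rot: [2.585, 0.26, 1.047]
force: [-0.1, -0.0, -0.4]
finger_gap: 0.348
```

```bash
python3 st.py
python3 - <<'E'
from tee import *
C=cam("wrist"); s=r.get_state(); im=r.camera("wrist"); cv2.imwrite("pics/w8.png",im)
print([(np.round(d["uv"],1).tolist(),round(d["confidence"],2)) for d in r.tip_of("wrist","tee_hub")[:2]])
hub=np.array([.5645,.0586,.1574])-.01838*zs; b=bar(.466)
print("proj",proj(C,[hub+.008*zs,hub+.062*b+.008*zs]),"delta",(hub+.045*b-.019*zs-s["tcp_pos"])*1000)
E
```

```text
33.1 [0.5968 0.0513 0.1908] [ 0.0983  0.4337  1.4814 -0.6267  0.9746 -0.7293] F [-0.0561 -0.0407 -0.379 ] T [0.2545 0.164  0.0136] 29.574407164527127
phi(y) 0.4624055862212852 Fz along zs -0.3091688445958991 tang 0.036177954650961804 rad -0.22610991640003236 tool z tilt err [ 0.0005  0.003  -0.0014]
[([255.3, 136.8], 0.2)]
proj [[254.4252 149.105 ]
 [254.8199 254.006 ]] delta [ 16.9768 -23.3066 -41.0001]
```

View pics/w8.png

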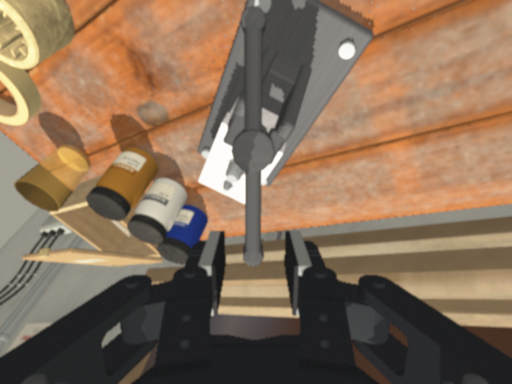

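Wrist view: the bar is again straight ahead, with the hub at (254,150) and the end knuckle at (253,256), both as predicted. Now I'll regrasp.

Emit:
carry_out([
  [5.7,-7.7,-13.7,0,0,0,-0.3],
  [5.7,-7.8,-13.7,0,0,0,-0.3],
  [5.6,-7.8,-13.6,0,0,0,-0.3],
  [0,0,0,0,0,0,-0.3],
  [0,0,0,0,0,0,-1],
  [0,0,0,0,0,0,-1],
  [0,0,0,0,0,0,-1],
  [-3.4,-5.7,1.1,0.0527,-0.068,-0.1229,-1],
  [-4.1,-5.3,0.5,0.0527,-0.068,-0.1229,-1],
  [0,0,0,0,0,0,-1],
])

```text
time: 34.45
tcp_pos: [0.6059, 0.0177, 0.1527]
ee_rot: [2.539, 0.095, 0.795]
force: [-0.4, -0.1, 0.8]
finger_gap: 0.099
```

```bash
python3 st.py
```

```text
34.45 [0.6059 0.0177 0.1527] [ 0.0321  0.4775  1.5355 -0.6591  0.858  -0.4197] F [-0.3593 -0.1227  0.8328] T [ 0.1761  0.1966 -0.1111] 8.443472162773812
phi(y) 0.16485032385332454 Fz along zs 0.7529166556059971 tang -0.41634536909231806 rad 0.3110053818225752 tool z tilt err [ 0.0013  0.0018 -0.0004]
```

Emit:
carry_out([
  [-4.8,-4.8,0,0.0527,-0.068,-0.1229,-1],
  [-2.7,-2.1,-0.3,0.0264,-0.034,-0.0615,-1],
  [0,0,0,0,0,0,-1],
])

```text
time: 34.83
tcp_pos: [0.6002, 0.012, 0.1529]
ee_rot: [2.531, -0.035, 0.618]
force: [5.7, 5.3, -0.1]
finger_gap: 0.098
```

```bash
python3 st.py
```

```text
34.825 [0.6002 0.012  0.1529] [ 0.0206  0.4653  1.559  -0.6641  0.8368 -0.2011] F [ 5.6659  5.3062 -0.1455] T [0.3421 0.062  2.0493] 8.314000572319241
phi(y) -0.05465847142327227 Fz along zs 0.2937673014032322 tang 7.682098594816712 rad -1.0945708269436454 tool z tilt err [ 0.0022 -0.0031  0.0027]
```

Emit:
carry_out([
  [-1.8,-1.4,-0.2,0.0176,-0.0227,-0.041,-1],
  [0,0,0,0,0,0,-1],
])

```text
time: 35.08
tcp_pos: [0.599, 0.0111, 0.1529]
ee_rot: [2.533, -0.064, 0.579]
force: [8.6, 7.2, -0.8]
finger_gap: 0.098
```

```bash
python3 st.py
```

```text
35.075 [0.599  0.0111 0.1529] [ 0.0186  0.4627  1.5644 -0.6657  0.8315 -0.1521] F [ 8.6155  7.1631 -0.7729] T [0.4397 0.0047 2.7202] 8.289888594583886
phi(y) -0.10307222865201768 Fz along zs -0.41550730692175436 tang 11.057925499000095 rad -1.902386637125892 tool z tilt err [ 0.0025 -0.0048  0.0037]
```

Emit:
carry_out([
  [0,0,0,0,0,0,-0.2],
  [0,0,0,0,0,0,-0.2],
  [0,0,0,0,0,0,-0.2],
  [-8.8,11.3,20.5,0,0,0,-0.2],
  [-14,18.1,32.8,0,0,0,-0.2],
  [-14,18.1,32.8,0,0,0,-0.2],
  [0,0,0,0,0,0,-0.2],
  [0,0,0,0,0,0,-0.2],
])

```text
time: 36.08
tcp_pos: [0.5598, 0.0566, 0.2373]
ee_rot: [2.536, -0.062, 0.568]
force: [-0.5, -0.7, -0.5]
finger_gap: 0.401
```

```bash
python3 st.py
python3 - <<'E'
from tee import *
C=cam("wrist"); im=r.camera("wrist"); cv2.imwrite("pics/w9raw.png",im); sc=r.camera("scene")
cv2.imwrite("pics/w9.png",cv2.hconcat([cv2.resize(im[:300],(512,300)),cv2.resize(sc[150:250,190:285],(285,300),interpolation=3)]))
for t in["tee_hub","clamp_boss","cover"]: print(t,[(np.round(d["uv"],1).tolist(),round(d["confidence"],2)) for d in r.tip_of("wrist",t)[:2]])
hub=np.array([.5645,.0586,.1574])
for ph in(-.05,-.1,.1):
    h=hub-.0035*(-.568+6.283-np.pi-ph+np.pi)*zs if 0 else hub-.0203*zs
    b=bar(ph); print(ph,proj(C,[h+.008*zs,h+.062*b+.008*zs,h-.062*b+.008*zs]).round(1).tolist())
E
```

```text
36.075 [0.5598 0.0566 0.2373] [ 0.1159  0.3301  1.5003 -0.5984  1.0525 -0.1982] F [-0.4956 -0.7142 -0.4974] T [0.2163 0.1586 0.023 ] 34.116702881502384
phi(y) -0.11040564500139069 Fz along zs -0.5568951727964805 tang -0.8314399651813709 rad 0.021567292540291716 tool z tilt err [ 0.0018  0.0025 -0.0006]
tee_hub [([252.1, 139.3], 0.82)]
clamp_boss [([254.8, 128.3], 0.77)]
cover [([255.6, 153.3], 0.93)]
-0.05 [[255.1, 137.7], [260.0, 219.7], [249.4, 42.0]]
-0.1 [[255.1, 137.7], [255.9, 219.8], [254.2, 41.8]]
0.1 [[255.1, 137.7], [272.1, 218.2], [235.4, 44.1]]
```

View pics/w9.png

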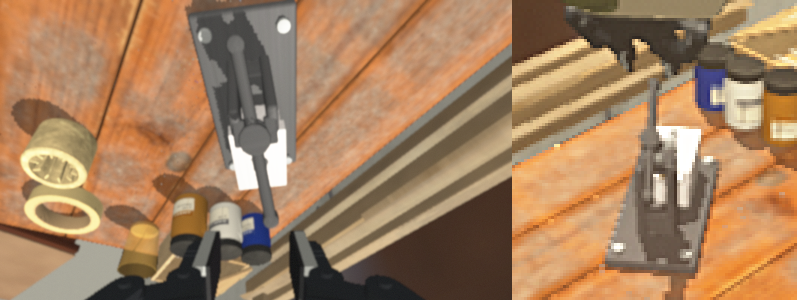

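Wrist view: the hub is at (254,138) and the knuckles are at (271,219) and (235,44). The bar stands at phi≈+0.10, so it stopped while the pads slipped on by 0.2 rad. That suggests the hard stop. I'll check it with a firmer grip.

Run:
```python
from tee import *
s=r.get_state(); h=np.array([.5645,.0586,.1574])-.0199*zs
print((h+.045*bar(.1)-.019*zs-s["tcp_pos"])*1000, .105*zs, [((bar(.1-.08*(k+1))-bar(.1-.08*k))*45-.28*zs*0).round(1).tolist() for k in range(3)], -.08*zs)
```

```text
[ 44.277  -41.7406 -85.864 ] [-0.0369  0.0476  0.086 ] [[-2.7, -2.3, 0.1], [-2.9, -2.2, -0.0], [-3.0, -2.0, -0.2]] [ 0.0281 -0.0363 -0.0655]
```

Emit:
carry_out([
  [9,3,0,-0.0369,0.0476,0.086,-0.2],
  [0,0,0,-0.0369,0.0476,0.086,-0.2],
  [8.8,-11.2,-21.5,0,0,0,-0.2],
  [8.8,-11.2,-21.5,0,0,0,-0.2],
  [8.8,-11.2,-21.5,0,0,0,-0.2],
  [8.8,-11.2,-21.4,0,0,0,-0.2],
  [0,0,0,0,0,0,-0.2],
  [0,0,0,0,0,0,-1],
  [0,0,0,0,0,0,-1],
  [0,0,0,0,0,0,-1],
  [0,0,0,0,0,0,-1],
], newtons=80)

```text
time: 37.7
tcp_pos: [0.6043, 0.0153, 0.1531]
ee_rot: [2.534, 0.056, 0.741]
force: [-2.5, 0.3, 6.8]
finger_gap: 0.09
```

```bash
python3 st.py
```

```text
37.7 [0.6043 0.0153 0.1531] [ 0.0277  0.4736  1.542  -0.6606  0.8521 -0.3548] F [-2.4771  0.314   6.7822] T [-0.1221  0.2106 -0.1563] 7.6661352306895845
phi(y) 0.09850826910517317 Fz along zs 6.568806375582287 tang -1.9934399366171347 rad 2.250770898781917 tool z tilt err [0.0011 0.0004 0.0002]
```

Emit:
carry_out([
  [-2.7,-2.3,0.1,0.0281,-0.0363,-0.0655,-1],
  [0,0,0,0,0,0,-1],
])

```text
time: 37.95
tcp_pos: [0.6022, 0.0133, 0.1532]
ee_rot: [2.531, 0.01, 0.678]
force: [0.9, 3.9, 6.4]
finger_gap: 0.087
```

```bash
python3 st.py
```

```text
37.95 [0.6022 0.0133 0.1532] [ 0.0237  0.4691  1.5506 -0.6623  0.8447 -0.2778] F [0.8689 3.8653 6.4267] T [-0.0774  0.2148  1.21  ] 7.4033098828978945
phi(y) 0.02122092898666651 Fz along zs 6.710764979033332 tang 3.0351099303634324 rad 1.6826344192882394 tool z tilt err [ 0.0014 -0.0011  0.0012]
```

Emit:
carry_out([
  [0,0,0,0,0,0,-0.2],
  [0,0,0,0,0,0,-0.2],
  [0,0,0,0,0,0,-0.2],
  [-8.8,11.3,20.5,0,0,0,-0.2],
  [-14,18.1,32.8,0,0,0,-0.2],
  [-14,18.1,32.8,0,0,0,-0.2],
  [0,0,0,0,0,0,-0.2],
  [0,0,0,0,0,0,-0.2],
])

```text
time: 38.95
tcp_pos: [0.5644, 0.06, 0.2373]
ee_rot: [2.534, 0.012, 0.675]
force: [-0.7, 0.6, 0.0]
finger_gap: 0.4
```

```bash
python3 st.py
python3 - <<'E'
from tee import *
C=cam("wrist"); im=r.camera("wrist"); T=cam("top"); r.camera("top")
cv2.imwrite("pics/w10.png",cv2.resize(im[20:240,170:340],(600,600*220//170)[:2],interpolation=3)[:600])
h=np.array([.5645,.0586,.1574])-.0199*zs
for ph in(0,.05,.1): b=bar(ph); print(ph,(proj(C,[h+.008*zs,h+.062*b+.008*zs,h-.062*b+.008*zs])-[170,20]).__mul__(600/170).round(0).tolist())
print("cover exp",((proj(C,[[.6377,-.0344,.062],[.6377+.045*ex[0]+.03*ey[0],-.0344+.045*ex[1]+.03*ey[1],.062],[.6377+.045*ex[0]-.03*ey[0],-.0344+.045*ex[1]-.03*ey[1],.062]])-[170,20])*600/170).round(0).tolist())
for t in["tape_roll","tumbler_clear","tumbler_amber","optic_mould","cover"]: print(t,[np.round(d["uv"],1).tolist() for d in r.tip_of("top",t)[:1]])
E
```

```text
38.95 [0.5644 0.06   0.2373] [ 0.1218  0.3395  1.4852 -0.5977  1.061  -0.3263] F [-0.6784  0.6355  0.0001] T [0.2067 0.1345 0.0306] 34.004723189205144
phi(y) 0.01934775213202326 Fz along zs 0.5265605108023839 tang -0.13283170565774616 rad -0.7562387133246515 tool z tilt err [ 0.0017  0.003  -0.0009]
0 [[302.0, 417.0], [296.0, 707.0], [308.0, 78.0]]
0.05 [[302.0, 417.0], [310.0, 707.0], [292.0, 78.0]]
0.1 [[302.0, 417.0], [325.0, 706.0], [275.0, 79.0]]
cover exp [[301.0, 501.0], [382.0, 591.0], [215.0, 588.0]]
tape_roll [[344.2, 216.9]]
tumbler_clear [[157.6, 171.7]]
tumbler_amber [[343.6, 179.9]]
optic_mould [[297.8, 223.9]]
cover [[261.5, 161.8]]
```

View pics/w10.png

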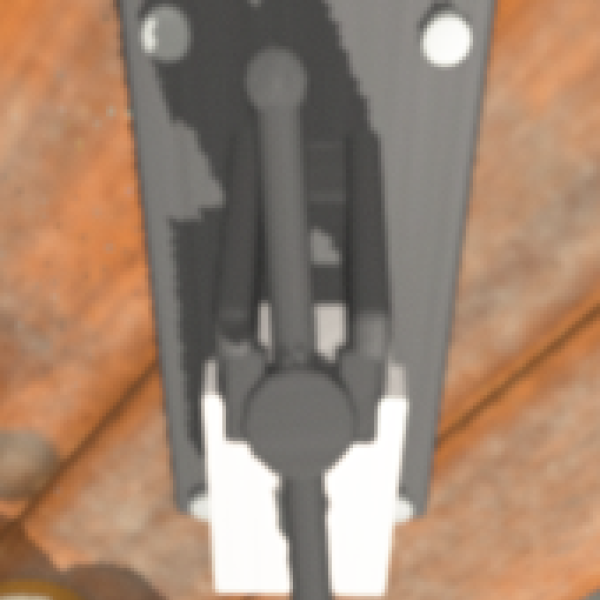

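The bar is still at phi≈0.10 (hub (302,422), knuckle (276,78)) after the firm push, so this is the hard stop. The cover's corners, at about (215,592) and (388,595), are where they should be. I'll hand in.

```bash
python3 -c "
from workcell import r
print(r.close_job(), r.get_state()['force'])"
```

```text
the job is handed in; nothing more can be done
the job is handed in; nothing more can be done
```

The mould is closed and the job is handed in, at about 39 s of the 72 s allowed; no verdict is reported.

**Cover:** I set it over the core and dowel with the lip towards the clamp. It seated with light contact (about 7 N). I had first regrasped it half a turn round so the wrist camera would clear the T-handle.

**T-handle:** I turned it clockwise in three strokes, swapping ends between strokes, about 5.6 rad in all. It then came up against a hard stop. A second, firmer push (80 N grip) met rising torque and the bar did not move from its angle of about 0.10 rad. If that is the end stop, the screw started near 0.6 rad and now stands at 6.2. I inferred that from the stop and did not read the joint value.

**Last checks:**
- **Cover and gripper:** the last wrist picture shows the cover's corners within about 2 px of where the seated pose puts them. The gripper is clear of everything.
- **Bystanders:** the networks' top-view positions for all four differ from the start by no more than about 5 px (about 15 mm). The arm never came near them, so I take this as network scatter. The clear tumbler, amber tumbler and tape roll shifted in different directions.
- **Foot on the cover:** I could not measure its force. It is inferred from the screw being at its stop with the cover seated.

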